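# Make up two coil-winder kits

## Task

Make up two coil-winder kits on the bench. In the round steel dish stand the round bobbin and the hexagonal coupling nut side by side; in the plywood tray put the square bobbin in the smaller bay and the open parts cassette in the larger bay, everything upright and flat on the floor of its dish or bay, and close the cassette with its cover, chamfered corners over chamfered corners, so that the skirt drops fully home. Leave the half-round former, the tape roll and the screwdriver where they lie.

Things in the scene. Friction and masses are not known exactly. Their poses are not given: they have to be found in the camera images.
- round_bobbin_mid (a point): Round plywood winding bobbin standing upright, 44 mm tall: top and bottom flanges 52 mm diameter, each 12 mm thick, with a 40 mm core between. Point at its centre, 22 mm above its underside; z is its axis (up).
- square_bobbin_mid (a point): Square plywood winding bobbin standing upright, 44 mm tall: top and bottom flanges 46 x 46 mm, each 12 mm thick, with a 36 mm square core between. Point at its centre, 22 mm above its underside; x and y are normal to its sides, z up.
- hex_nut_mid (a point): Plain steel hexagonal coupling nut standing upright, 36 mm across flats (42 mm across corners), 44 mm tall, up to 0.35 kg, dark bore in its top. Point at its centre, 22 mm above its underside; its flats face along its x axis and at 60 and 120 degrees from it; z up.
- cassette_mid (a point): Light grey plastic parts cassette, open-topped, brass nuts fixed inside; 84 (x) x 56 (y) mm, 34 mm tall, at most 0.26 kg; the two corners at its +x end have 14 mm chamfers. Sides upright for the lower 24 mm; above, a neck 74 x 46 mm at its foot tapers in 3 mm all round to the rim. Point on its centre line, 17 mm above its underside; z up.
- cover_grip (a point): Cassette cover, same grey, same outline, chamfers at +x too, lying skirt down: 9 mm skirt, plate top 13 mm above underside, central upright rib 46 (x) x 12 (y) mm, 28 tall. Point on the rib's centre line, 22 mm above plate top, 35 above underside. Skirt goes round the neck with 1.5 mm play a side, more at the rim; home, the point is 43 mm right above the cassette's, x axes the same way.
- ply_tray: Fixed plywood tray, 128 (x) x 212 (y) mm; floor 4 mm thick; rim and divider 6 mm thick, tops 10 mm above the bench. Divider along x at y = +18 mm. Larger bay: x -58 to 58, y -100 to 15 mm (centre y -42.5). Smaller bay: x -58 to 58, y 21 to 100 mm (centre y 60.5). Origin: centre of its underside; z up.
- dish: Fixed round stainless steel parts dish, 180 mm diameter at the rim, 10 mm high, flat inner floor about 155 mm diameter, 4 mm above the bench. Origin at the centre of its underside; z up. Its yaw means nothing.
- half_former: Bystander: loose half-round plywood former, 100 mm (y) x 50 mm (x), 22 mm thick, lying flat. Origin on its underside, 20 mm from its straight edge.
- tape: Bystander: red tape roll lying flat, 68 mm diameter, 20 mm high. Origin at the centre of its underside.
- driver: Bystander: screwdriver 200 mm long lying along its x, red handle to -x. Origin near its middle.
Things that resemble listed ones, but are neither listed nor needed, are in the scene too. Leave any pink look-alike of the part that bears cassette_mid alone.

How it is judged:
At the end, for the whole second after the job is handed in: Round bobbin and hex nut stand in the dish, centres within 62 mm of its centre; square bobbin in the smaller bay, cassette in the larger; each flat on the floor within 4 mm and 0.08 rad; cover home on the cassette within 5 mm sideways, 3 mm in height, 0.08 rad; all at rest (horizontal distance between each of round_bobbin_mid, hex_nut_mid and dish below 0.062 m and z of round_bobbin_mid in the frame of dish between 0.022 and 0.03 m and angle between each of round_bobbin_mid, hex_nut_mid, square_bobbin_mid, cassette_mid, cover_grip's own z axis and vertical below 0.08 rad and z of hex_nut_mid in the frame of dish between 0.022 and 0.03 m and x of square_bobbin_mid in the frame of ply_tray between -0.045 and 0.045 m and y of square_bobbin_mid in the frame of ply_tray between 0.035 and 0.09 m and z of square_bobbin_mid in the frame of ply_tray between 0.022 and 0.03 m and x of cassette_mid in the frame of ply_tray between -0.045 and 0.045 m and y of cassette_mid in the frame of ply_tray between -0.085 and -0.005 m and z of cassette_mid in the frame of ply_tray between 0.017 and 0.025 m and x of cover_grip in the frame of cassette_mid between -0.005 and 0.005 m and y of cover_grip in the frame of cassette_mid between -0.005 and 0.005 m and z of cover_grip in the frame of cassette_mid between 0.04 and 0.0455 m and linear speed of each of round_bobbin, square_bobbin, hex_nut, cassette, cover below 0.02 m/s); the robot touches nothing.
It fails at once if The half-round former was shifted by more than 30 mm (distance of half_former from where it was at the start of the episode above 0.03 m).
It fails at once if The tape roll was shifted by more than 30 mm (distance of tape from where it was at the start of the episode above 0.03 m).
It fails at once if The screwdriver was shifted by more than 30 mm (distance of driver from where it was at the start of the episode above 0.03 m).
It also fails if it takes over 112 s, if anything falls off the work surface, if the arm or the gripper's body presses on something with over 40 N, if the wrist force passes 120 N, or if a joint passes its speed limit or range.

## Robot

A 6-joint arm with a two-finger parallel gripper is mounted at the origin on the work surface. World frame = base frame: x ahead of the robot, y to its left, z up, the work surface at z = 0. Lengths are in m, angles in rad, forces in N, time in s.
With the tool pointing down it reaches from about 0.275 to 0.725 m from the base axis. Payload 5.6 kg.
Tool frame: the origin (TCP) lies midway between the tips of the shut fingers; the grasp point (between the pads) lies 19 mm behind it; z points along the fingers, y is the line along which they close (so a half turn about z gives the same grasp; the last joint's range is limited). The gripper opens to 85 mm and grips with 20 to 120 N. Pads are 22 mm wide; open, the fingers measure 114 mm over their backs; the gripper's body (76 mm by 85 mm) begins 54 mm behind the grasp point. The pads swing forward as they close: fully open they stand 13 mm farther back than shut.
Start: joints at [-0.87, 0.255, 0.108, 0, -1.424, -0.285], TCP at [0.222, -0.503, 0.231] pointing down, gripper open.
Joint ranges: [-2.95, 2.95], [-1.21, 1.97], [-1.09, 1.5], [-2.87, 1.71], [-2.94, -0.07], [-3.05, 3.05]. Speed limits (rad/s): [2.57, 2.57, 3.14, 3.14, 3.14, 3.14].

## Interface

Orientations are given as a unit quaternion [x, y, z, w].
In Python, from workcell import ctrl, camera, ticket gives the robot as it stands.
- The arm moves only by the tool play_rows, never from a script. Its argument "steps" is one flat list of numbers, 7 for each row, row after row: the shift along the world's x, y, z in mm, then the turn, a rotation vector about the world's x, y, z in degrees, then the closure, from 0 (fully open) to 1 (shut). In form: [dx, dy, dz, rx, ry, rz, claw, dx, dy, dz, rx, ry, rz, claw, ...]. A call has 1 to 5 rows; each row shifts and turns the commanded pose from where the row before left it; what a row does not reach is not made up. A row lasts 1/8 s, in which the tool goes at most 62.5 mm and 10.7 degrees, less where a joint would pass 70% of its speed; a pose out of reach is approached as far as the arm can. A call with a gripper value outside its range is refused whole. The fingers move at their own pace and stop on an object; the grip force is fixed at half the most. Time passes only in rows, so rows that do not move let the fingers close. It gives the time, the measured TCP pose, the force, the opening and the grip force at its end, in the units of the state.
- ctrl.observe(): the state, without advancing time (a new reading comes with each control period).
- camera(name): name is "side" or "top" or "wrist"; returns a dict with "pixels" (480x640x3 uint8, red, green, blue), "fx", "fy", "cx", "cy" (pixels), "eye" and "rotation" of the camera in the world; the wrist camera has in their place "hand_eye" (4x4, takes a point from camera to tool coordinates, whose origin is the TCP and whose axes are the flange's). Camera axes: x right, y up, looking along -z (the intrinsics and any distortion apply to the point x, -y, -z); pixel columns grow to the right and rows downward; lengths in m; the calibration is good to about 2 mm. A picture is of the moment at which its call begins: read the wrist's pose just before it. There is no depth.
- ticket.close_job(): hands the job in; it is judged then, once.
The state is a dict: "time_s": time; "joint_pos": joint angles; "dq": joint speeds; "tau": joint torques, N m; "tool_pos": TCP position; "tool_rot": TCP orientation; "contact_force": force on the tool from outside, world axes, zero at the start; "moment": the same for the moment, N m; "finger_gap": finger opening in m; "gripper_force": force on a finger pad.
Only numpy, scipy, OpenCV 4.12 (cv2) and the standard library are available. Lean on these libraries where they do the work, as an engineer would, in place of code of your own. Each camera call takes 0.05 s, during which the arm holds its last target. There are 200 camera calls.

## Working session

There is one attempt and no reset: what is moved stays moved. The work goes in short steps, Python scripts to look and compute and a tool call to move; the robot and the scene stay as the last step left them, time stands still between calls to the robot, and variables do not carry over. Pictures are saved under pics/ and viewed, at most 14 in all, crops included, and the job is handed in when it is done.

Besides the shell and the picture viewer there is one more tool, called after ">>>" as name(argument=value, ...), one argument or row to a line, values as JSON. play_rows: Moves the arm, as the interface text tells. Its arguments: {"type":"object","properties":{"steps":{"type":"array"}},"required":["steps"]}

```bash
mkdir -p pics; cat > h.py <<'E'
import numpy as np, cv2
from workcell import ctrl, camera, ticket
from scipy.spatial.transform import Rotation as R
def snap(n,f):
    s=ctrl.observe(); c=camera(n); cv2.imwrite('pics/'+f,c['pixels'][:,:,::-1])
    if 'eye' not in c:
        T=np.eye(4);T[:3,:3]=R.from_quat(s['tool_rot']).as_matrix();T[:3,3]=s['tool_pos'];M=T@np.array(c['hand_eye']);c['eye']=M[:3,3];c['rotation']=M[:3,:3]
    np.save('pics/'+f+'.npy',{k:v for k,v in c.items()},allow_pickle=True)
    return c
def load(f): return np.load('pics/'+f+'.npy',allow_pickle=True).item()
def rot(c):
    r=np.array(c['rotation']); return r if r.shape==(3,3) else R.from_quat(r).as_matrix()
def ray(c,uv,z):
    uv=np.atleast_2d(np.array(uv,float))
    K=np.array([[c['fx'],0,c['cx']],[0,c['fy'],c['cy']],[0,0,1.]])
    d=np.array(c.get('distortion',np.zeros(5)),float)
    p=cv2.undistortPoints(uv[:,None,:],K,d)[:,0]
    D=np.c_[p[:,0],-p[:,1],-np.ones(len(p))]@rot(c).T
    e=np.array(c['eye']); return e+D*((z-e[2])/D[:,2])[:,None]
def proj(c,P):
    q=(np.atleast_2d(P)-np.array(c['eye']))@rot(c)
    return np.c_[c['cx']+c['fx']*q[:,0]/-q[:,2], c['cy']-c['fy']*q[:,1]/-q[:,2]]
E
python3 - <<'E'
from h import *
for n in ['top','side','wrist']:
    c=snap(n,n+'0.png'); print(n,{k:(np.round(v,3).tolist() if not isinstance(v,str) else v) for k,v in c.items() if k!='pixels'})
print(ctrl.observe())
E
```

```text
top {'fx': 466.848, 'fy': 466.848, 'cx': 325.424, 'cy': 236.281, 'eye': [0.326, 0.02, 1.142], 'rotation': [0.04, -0.048, -0.696, 0.715]}
side {'fx': 603.292, 'fy': 603.292, 'cx': 301.618, 'cy': 245.219, 'eye': [0.146, 0.893, 0.865], 'rotation': [-0.066, 0.414, 0.895, -0.153]}
wrist {'fx': 408.865, 'fy': 408.865, 'cx': 320.833, 'cy': 232.465, 'hand_eye': [[0.001, 0.945, 0.327, 0.084], [1.0, -0.001, -0.0, -0.0], [0.0, 0.327, -0.945, -0.143], [0.0, 0.0, 0.0, 1.0]], 'eye': [0.146, -0.537, 0.374], 'rotation': [[-0.405, -0.865, -0.298], [0.914, -0.382, -0.134], [0.002, -0.327, 0.945]]}
{'time_s': 0.15, 'joint_pos': array([-8.70378496e-01,  2.55629299e-01,  1.07344140e-01, -3.59206239e-04,
       -1.42389747e+00, -2.84606186e-01]), 'dq': array([-2.33988230e-03, -9.71288067e-05,  3.81724709e-03,  9.41773518e-04,
       -1.92333267e-03,  2.48935999e-04]), 'tau': array([-1.33403959e-03, -3.86940622e+01,  2.38081223e+01,  5.36665276e+00,
       -4.52268068e-03,  3.35249929e-06]), 'tool_pos': array([ 0.22207563, -0.50278609,  0.23060992]), 'tool_rot': array([-2.06385378e-01,  9.78470523e-01,  6.94769803e-04, -1.71214222e-04]), 'contact_force': array([-0.25386631, -0.29952908,  0.88530402]), 'moment': array([0.04821752, 0.02698757, 0.03487522]), 'gripper_force': 0.0, 'finger_gap': 0.08531214299856739}
```

View pics/top0.png

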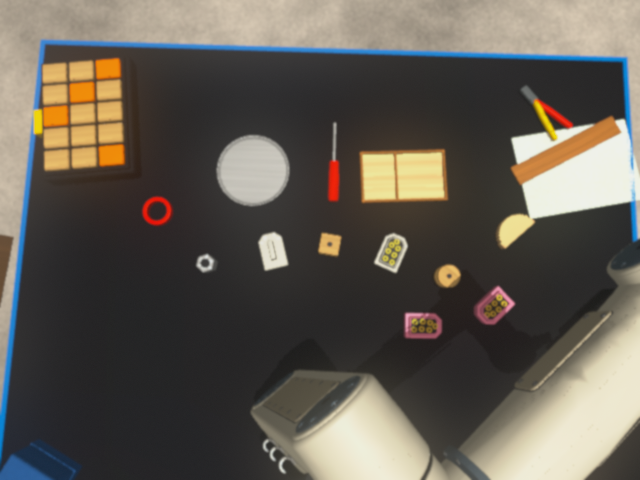

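View pics/side0.png

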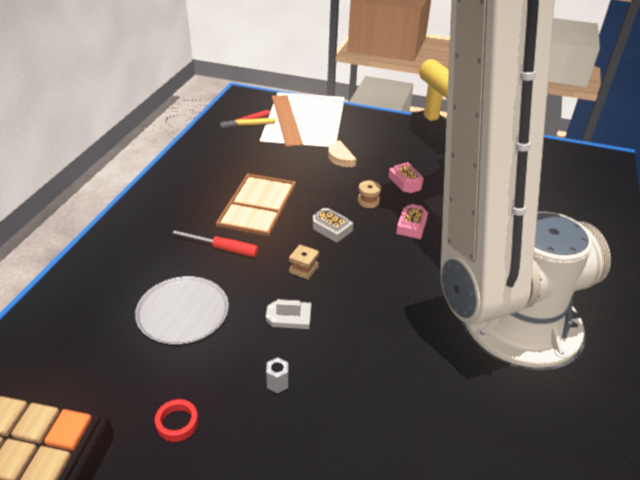

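Top view: hex nut (205,263), cover (272,250), square bobbin (330,244), grey cassette (392,252), round bobbin (448,276), dish (253,170), tray (403,176). There are three cassettes. Those at (423,325) and (495,305) are pink look-alikes, and the one at (392,252) is light grey, so it fits the description.

```bash
python3 - <<'E'
from h import *
c=load('top0.png'); im=c['pixels']; g=im.max(2)
m=(g>95).astype(np.uint8)
n,l,st,ce=cv2.connectedComponentsWithStats(m)
for i in range(1,n):
    if 60<st[i,4]<9000 and 130<ce[i,0]<560 and 110<ce[i,1]<360:
        cs,_=cv2.findContours((l==i).astype(np.uint8),0,1); k=max(cs,key=len)[:,0]
        for z in (0.01,0.044):
            p=ray(c,k,z)[:,:2]; r=cv2.minAreaRect((p*1000).astype(np.float32)); print(np.round(ce[i]),z,np.round(r[0]),np.round(r[1]),round(r[2],1),end=' | ')
        print()
crop=im[215:345,360:530]; cv2.imwrite('pics/crop.png',cv2.resize(crop,None,fx=4,fy=4,interpolation=2)[:,:,::-1])
print(proj(c,[[0,0,0],[.222,-.503,.23],[.3,0,0],[.3,.2,0]]))
E
```

```text
[334. 172.] 0.01 [658.  -5.] [203.  27.] 1.3 | [334. 172.] 0.044 [648.  -4.] [197.  27.] 1.3 | 
[253. 170.] 0.01 [630. 195.] [181. 180.] 46.7 | [253. 170.] 0.044 [621. 190.] [176. 174.] 46.7 | 
[403. 176.] 0.01 [ 626. -179.] [133. 217.] 3.2 | [403. 176.] 0.044 [ 617. -173.] [129. 210.] 3.2 | 
[157. 210.] 0.01 [521. 426.] [73. 72.] 29.5 | [157. 210.] 0.044 [515. 413.] [71. 70.] 29.5 | 
[272. 251.] 0.01 [431. 139.] [90. 62.] 15.2 | [272. 251.] 0.044 [427. 135.] [88. 60.] 15.2 | 
[329. 244.] 0.01 [450.   0.] [52. 54.] 81.2 | [329. 244.] 0.044 [446.   1.] [50. 52.] 81.2 | 
[391. 252.] 0.01 [ 435. -152.] [62. 91.] 67.2 | [391. 252.] 0.044 [ 432. -147.] [60. 89.] 67.2 | 
[205. 263.] 0.01 [395. 300.] [45. 40.] 47.2 | [205. 263.] 0.044 [393. 291.] [44. 39.] 47.2 | 
[447. 275.] 0.01 [ 380. -287.] [56. 61.] 45.5 | [447. 275.] 0.044 [ 379. -278.] [54. 59.] 45.5 | 
[494. 306.] 0.01 [ 308. -398.] [63. 92.] 44.6 | [494. 306.] 0.044 [ 309. -386.] [61. 89.] 44.6 | 
[421. 325.] 0.01 [ 260. -228.] [61. 89.] 1.4 | [421. 325.] 0.044 [ 262. -220.] [59. 87.] 1.4 | 
[[324.62914066 435.25536518]
 [590.69381891 356.31002007]
 [327.82593175 305.74553568]
 [245.11059484 303.62858113]]
```

View pics/crop.png

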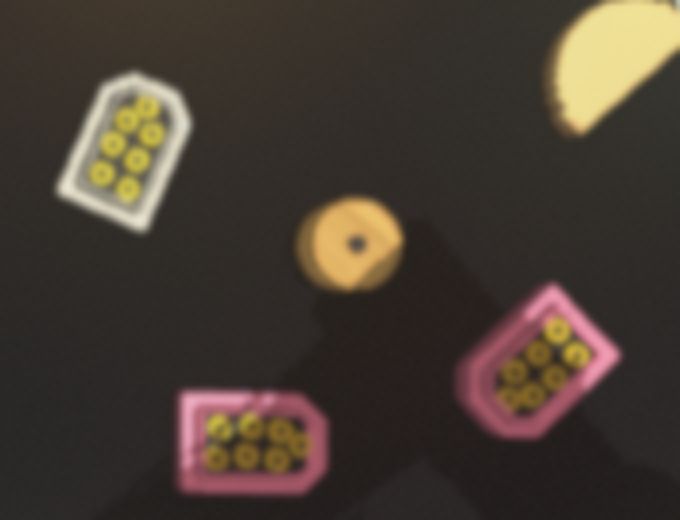

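The crop confirms it: the grey open cassette is at top left, with chamfers pointing up and right (yaw about -23°), and the two pink ones stay put. I'm moving to hover over the round bobbin.

>>> play_rows(
  steps=[31, 44, -14, 0, 0, -4.8, 0, 31, 44, -14, 0, 0, -4.8, 0, 31, 44, -14, 0, 0, -4.8, 0, 31, 44, -14, 0, 0, -4.8, 0, 33, 44, -15, 0, 0, -4.8, 0],
)

```text
time_s: 0.78
tool_pos: [0.3798, -0.2815, 0.1599]
tool_rot: [0.003, 1.0, -0.0, 0.0]
contact_force: [0.5, -0.5, -0.6]
finger_gap: 0.0855
gripper_force: 0.0
```

>>> play_rows(
  steps=[0, 0, 0, 0, 0, 0, 0, 0, 0, 0, 0, 0, 0, 0],
)

```text
time_s: 1.02
tool_pos: [0.3791, -0.2831, 0.1603]
tool_rot: [0.001, 1.0, -0.0, -0.0]
contact_force: [0.1, -0.2, 0.8]
finger_gap: 0.0853
gripper_force: 0.0
```

```bash
cat >> h.py <<'E'
def blobs(c,z,thr=95,amin=800,mask=None):
    g=c['pixels'].max(2); m=(g>thr).astype(np.uint8) if mask is None else mask.astype(np.uint8)
    m=cv2.morphologyEx(m,cv2.MORPH_OPEN,np.ones((3,3),np.uint8))
    cs,_=cv2.findContours(m,0,1)
    for k in cs:
        if cv2.contourArea(k)<amin: continue
        p=(ray(c,k[:,0],z)[:,:2]*1000).astype(np.float32); r=cv2.minAreaRect(p)
        print('px',np.round(k[:,0].mean(0)),'edge' if (k[:,0].min()<2 or k[:,0,0].max()>637 or k[:,0,1].max()>477) else '','rect',np.round(r[0],1),np.round(r[1],1),round(r[2],1),'circ',np.round(cv2.minEnclosingCircle(p)[0],1))
def pose():
    s=ctrl.observe(); y=R.from_quat(s['tool_rot']).as_matrix()[:,1]
    print('t',round(s['time_s'],2),'tcp',np.round(s['tool_pos']*1000,1),'yawY',round(np.degrees(np.arctan2(y[1],y[0])),1),'gap',round(s['finger_gap']*1000,1),'F',np.round(s['contact_force'],1))
E
python3 - <<'E'
from h import *
pose(); c=snap('wrist','w1.png'); blobs(c,0.044); 
E
```

```text
t 1.02 tcp [ 379.1 -283.1  160.3] yawY 89.9 gap 85.3 F [ 0.1 -0.2  0.8]
px [386. 432.]  rect [ 566.9 -227.6] [ 66.8 114.9] 3.3 circ [ 554.3 -229.6]
px [105. 363.] edge rect [ 502.1 -455.6] [ 67.8 189.6] 31.8 circ [ 497.2 -458.7]
px [493. 301.]  rect [ 443.8 -166.3] [ 69.5 130.7] 76.2 circ [ 445.  -159.5]
px [325. 217.]  rect [ 375.1 -280.6] [51.4 58.8] 90.0 circ [ 375.  -280.8]
px [156. 110.]  rect [ 307.2 -383.1] [55.1 81.9] 43.8 circ [ 307.9 -385.6]
px [418.  43.] edge rect [ 268.3 -228.9] [79.8 42.1] 90.0 circ [ 268.4 -228.3]
```

View pics/w1.png

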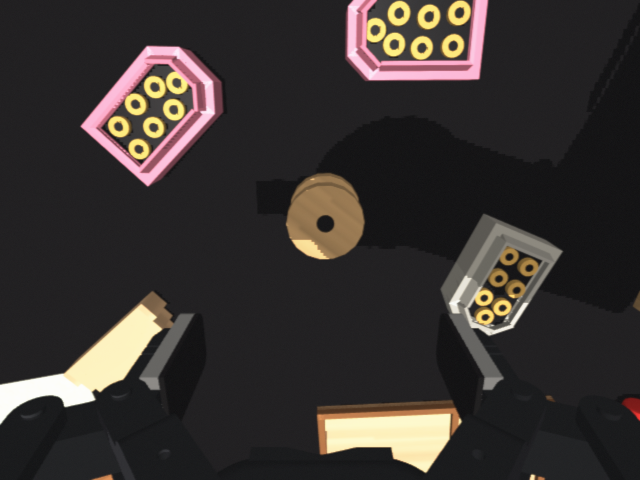

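The picture shows the round bobbin at (325,221), with its top circle centred at about x 378.5, y -280.6. Its measured width of 51.4 mm matches the given 52 mm. The grey cassette is at (500,275). Descending to grasp.

>>> play_rows(
  steps=[0, 2.5, -50, 0, 0, 0, 0, 0, 0, -50, 0, 0, 0, 0, 0, 0, -40, 0, 0, 0, 0, 0, 0, -10, 0, 0, 0, 0, 0, 0, 0, 0, 0, 0, 1],
)

```text
time_s: 1.7
tool_pos: [0.3793, -0.2815, 0.0109]
tool_rot: [0.002, 1.0, -0.0, 0.0]
contact_force: [-0.8, -0.1, 1.0]
finger_gap: 0.0695
gripper_force: 0.0
```

>>> play_rows(
  steps=[0, 0, 0, 0, 0, 0, 1, 0, 0, 0, 0, 0, 0, 1, 0, 0, 0, 0, 0, 0, 1, 0, 0, 0, 0, 0, 0, 1],
)

```text
time_s: 2.2
tool_pos: [0.3806, -0.2815, 0.0124]
tool_rot: [0.001, 1.0, -0.001, 0.002]
contact_force: [-1.5, -0.8, 6.0]
finger_gap: 0.0501
gripper_force: 61.6
```

>>> play_rows(
  steps=[0, 0, 40, 0, 0, 0, 1, 0, 0, 50, 0, 0, 0, 1, 28, 47, 0, 0, 0, 0, 1, 28, 47, 0, 0, 0, 0, 1, 28, 47, 0, 0, 0, 0, 1],
)

```text
time_s: 2.82
tool_pos: [0.4644, -0.1382, 0.1018]
tool_rot: [0.002, 1.0, 0.0, 0.001]
contact_force: [0.7, -1.1, -0.6]
finger_gap: 0.0502
gripper_force: 62.4
```

>>> play_rows(
  steps=[28, 48, 0, 0, 0, 0, 1, 28, 48, 0, 0, 0, 0, 1, 28, 48, 0, 0, 0, 0, 1, 28, 48, 0, 0, 0, 0, 1, 28, 48, 0, 0, 0, 0, 1],
)

```text
time_s: 3.45
tool_pos: [0.6042, 0.1023, 0.1016]
tool_rot: [0.001, 1.0, 0.0, 0.001]
contact_force: [1.0, -1.0, -0.5]
finger_gap: 0.0503
gripper_force: 62.4
```

>>> play_rows(
  steps=[30, 48, 0, 0, 0, 0, 1, 29, 48, 0, 0, 0, 0, 1, 0, 0, 0, 0, 0, 0, 1, 0, 0, 0, 0, 0, 0, 1],
)

```text
time_s: 3.95
tool_pos: [0.6621, 0.1964, 0.1007]
tool_rot: [0.001, 1.0, 0.0, 0.0]
contact_force: [0.4, -0.8, -0.8]
finger_gap: 0.0501
gripper_force: 62.5
```

```bash
python3 - <<'E'
from h import *
pose(); c=snap('wrist','w2.png'); blobs(c,0.01)
E
```

```text
t 3.95 tcp [662.1 196.4 100.7] yawY 89.8 gap 50.1 F [ 0.4 -0.8 -0.8]
px [ 11. 323.] edge rect [722.8  -7. ] [75.1  7.2] 0.4 circ [722.7  -6.6]
px [321. 236.]  rect [671.5 201.9] [262.4 178.4] 7.0 circ [671.9 197.2]
```

View pics/w2.png

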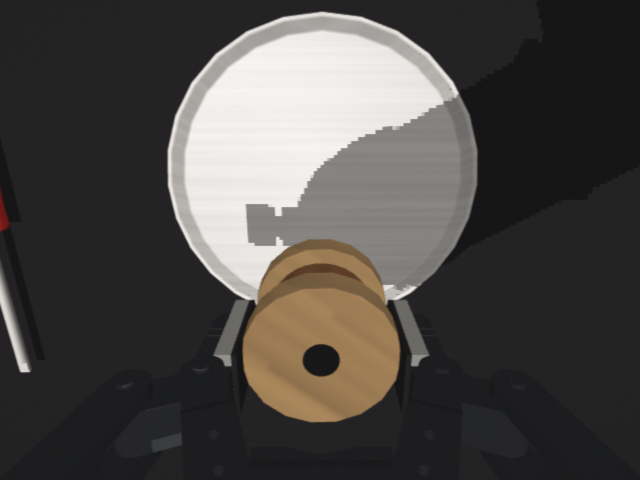

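The bobbin is held upright at about (321,350). The dish is centred at column 322, so y is about 196. Lowering and releasing, then on to the hex nut.

>>> play_rows(
  steps=[0, 0, -40, 0, 0, 0, 1, 0, 0, -30, 0, 0, 0, 1, 0, 0, -11, 0, 0, 0, 1, 0, 0, -4, 0, 0, 0, 1, 0, 0, 0, 0, 0, 0, 1],
)

```text
time_s: 4.62
tool_pos: [0.6631, 0.1963, 0.0172]
tool_rot: [0.002, 1.0, 0.0, 0.001]
contact_force: [0.0, 0.2, -0.0]
finger_gap: 0.0499
gripper_force: 62.6
```

>>> play_rows(
  steps=[0, 0, 0, 0, 0, 0, 0, 0, 0, 0, 0, 0, 0, 0, 0, 0, 0, 0, 0, 0, 0, 0, 0, 0, 0, 0, 0, 0],
)

```text
time_s: 5.12
tool_pos: [0.6622, 0.1964, 0.0153]
tool_rot: [0.002, 1.0, 0.0, 0.0]
contact_force: [-0.2, -1.0, -0.6]
finger_gap: 0.0857
gripper_force: 0.0
```

>>> play_rows(
  steps=[0, 0, 40, 0, 0, 0, 0, 0, 0, 55, 0, 0, 0, 0, -54, 19, 10, 0, 0, 0, 0, -54, 19, 15, 0, 0, 0, 0, -54, 19, 15, 0, 0, 0, 0],
)

```text
time_s: 5.75
tool_pos: [0.4986, 0.2537, 0.1508]
tool_rot: [0.002, 1.0, 0.0, 0.0]
contact_force: [-0.1, 0.9, 0.2]
finger_gap: 0.0854
gripper_force: 0.0
```

>>> play_rows(
  steps=[-54, 19, 0, 0, 0, 0, 0, -53, 19, 5, 0, 0, 0, 0, 0, 0, 0, 0, 0, 0, 0, 0, 0, 0, 0, 0, 0, 0],
)

```text
time_s: 6.25
tool_pos: [0.3933, 0.2916, 0.1556]
tool_rot: [0.001, 1.0, 0.0, 0.0]
contact_force: [1.3, -0.5, 0.7]
finger_gap: 0.0855
gripper_force: 0.0
```

```bash
python3 - <<'E'
from h import *
pose(); c=snap('wrist','w3.png'); blobs(c,0.044)
blobs(c,0.044,thr=170,amin=300)
E
```

```text
t 6.25 tcp [393.3 291.6 155.6] yawY 89.9 gap 85.5 F [ 1.3 -0.5  0.7]
px [245. 424.]  rect [553.5 231.1] [91.3 96.8] 13.6 circ [558.7 236.5]
px [490. 347.]  rect [484.1 417.2] [75.5 40.3] 26.7 circ [486.5 412.5]
px [165. 351.]  rect [488.9 176.5] [17.6 75.1] 63.9 circ [491.2 181.1]
px [121. 252.]  rect [416.6 159. ] [77.  56.2] 15.1 circ [413.4 158.8]
px [325. 220.]  rect [389.7 295.1] [36.5 49.8] 79.4 circ [389.3 293.3]
px [246. 423.]  rect [551.7 232.2] [82.7 99.4] 7.9 circ [555.8 238.9]
px [506. 344.]  rect [484.7 427.4] [62.3 19.1] 40.6 circ [490.2 421.1]
px [314. 240.]  rect [402.8 287.6] [31.8 14.4] 50.7 circ [398.4 291.2]
px [118. 254.]  rect [417.5 156.8] [75.5 50.8] 15.2 circ [414.7 156.3]
```

View pics/w3.png

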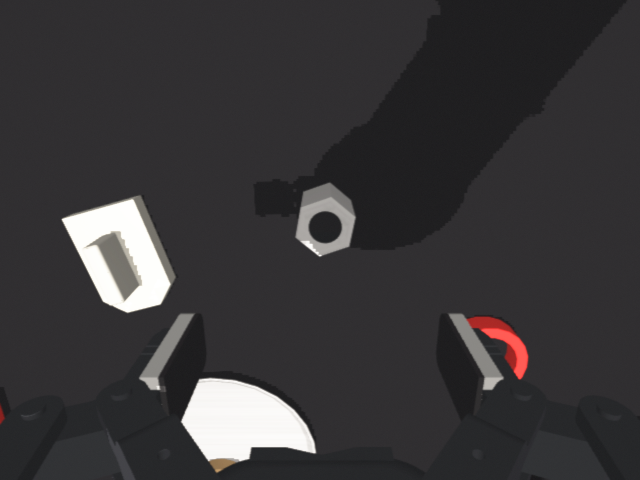

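The nut is at (325,226). Two of its flats run almost along image-vertical, which puts the flat normal at yaw 79.4°, and the 36.5 mm width matches. The cover is at (120,252), chamfers pointing down.

```bash
python3 - <<'E'
from h import *
c=load('w3.png'); print(ray(c,[[325,226],[325.5,227]],.044)); 
E
```

```text
[[0.39338766 0.29436812 0.044     ]
 [0.39407854 0.29469757 0.044     ]]
```

>>> play_rows(
  steps=[0, 3, -45, 0, 0, -5.2, 0, 0, 0, -50, 0, 0, -5.2, 0, 0, 0, -40, 0, 0, 0, 0, 0, 0, -10, 0, 0, 0, 0, 0, 0, 0, 0, 0, 0, 1],
)

```text
time_s: 6.92
tool_pos: [0.394, 0.2942, 0.0104]
tool_rot: [0.093, 0.996, -0.0, 0.0]
contact_force: [-0.4, 0.3, 0.3]
finger_gap: 0.0697
gripper_force: 0.0
```

>>> play_rows(
  steps=[0, 0, 0, 0, 0, 0, 1, 0, 0, 0, 0, 0, 0, 1, 0, 0, 0, 0, 0, 0, 1, 0, 0, 0, 0, 0, 0, 1, 0, 0, 0, 0, 0, 0, 1],
)

```text
time_s: 7.55
tool_pos: [0.3941, 0.2952, 0.0119]
tool_rot: [0.092, 0.996, 0.001, 0.001]
contact_force: [-0.1, -0.8, 6.6]
finger_gap: 0.0352
gripper_force: 61.6
```

>>> play_rows(
  steps=[0, 0, 45, 0, 0, 0, 1, 0, 0, 40, 0, 0, 0, 1, 50, -25, 0, 0, 0, 0, 1, 50, -25, 0, 0, 0, 0, 1, 50, -25, 0, 0, 0, 0, 1],
)

```text
time_s: 8.18
tool_pos: [0.544, 0.2187, 0.0952]
tool_rot: [0.092, 0.996, 0.0, -0.0]
contact_force: [0.5, 1.7, -2.9]
finger_gap: 0.0354
gripper_force: 61.5
```

>>> play_rows(
  steps=[50, -24, 0, 0, 0, 0, 1, 0, 0, 0, 0, 0, 0, 1, 0, 0, -40, 0, 0, 0, 1, 0, 0, -30, 0, 0, 0, 1, 0, 0, -9, 0, 0, 0, 1],
)

```text
time_s: 8.8
tool_pos: [0.59, 0.1946, 0.016]
tool_rot: [0.092, 0.996, -0.002, -0.003]
contact_force: [-23.3, -1.0, 37.8]
finger_gap: 0.0354
gripper_force: 66.5
```

>>> play_rows(
  steps=[0, 0, -2, 0, 0, 0, 1, 0, 0, 0, 0, 0, 0, 1],
)

```text
time_s: 9.05
tool_pos: [0.5923, 0.1955, 0.016]
tool_rot: [0.092, 0.996, -0.0, -0.0]
contact_force: [-5.6, -0.7, 6.1]
finger_gap: 0.0354
gripper_force: 62.3
```

>>> play_rows(
  steps=[0, 0, 0, 0, 0, 0, 0, 0, 0, 0, 0, 0, 0, 0, 0, 0, 0, 0, 0, 0, 0, 0, 0, 0, 0, 0, 0, 0],
)

```text
time_s: 9.55
tool_pos: [0.5933, 0.1954, 0.0143]
tool_rot: [0.092, 0.996, 0.0, 0.0]
contact_force: [0.3, -0.1, -0.6]
finger_gap: 0.0853
gripper_force: 0.0
```

>>> play_rows(
  steps=[0, 0, 40, 0, 0, 0, 0, 0, 0, 50, 0, 0, 2, 0, -36, -49, 15, 0, 0, 0, 0, -36, -49, 15, 0, 0, 0, 0, -36, -49, 15, 0, 0, 0, 0],
)

```text
time_s: 10.18
tool_pos: [0.4842, 0.0473, 0.1497]
tool_rot: [0.075, 0.997, 0.0, 0.0]
contact_force: [0.6, -0.9, 1.6]
finger_gap: 0.0851
gripper_force: 0.0
```

>>> play_rows(
  steps=[-37, -48, 0, 0, 0, 0, 0, 0, 0, 0, 0, 0, 0, 0, 0, 0, 0, 0, 0, 0, 0],
)

```text
time_s: 10.55
tool_pos: [0.4487, 0.0006, 0.1495]
tool_rot: [0.075, 0.997, 0.0, 0.001]
contact_force: [0.4, 0.9, -0.3]
finger_gap: 0.0854
gripper_force: 0.0
```

```bash
python3 - <<'E'
from h import *
pose(); c=snap('wrist','w4.png'); blobs(c,0.044)
t=snap('top','t4.png')
a=cv2.resize(t['pixels'][110:300,190:460],None,fx=1.6,fy=1.6); w=c['pixels']
o=np.zeros((480,640+160,3),np.uint8)
o=np.vstack([cv2.resize(w,(400,300)),cv2.resize(t['pixels'][125:260,190:370],(400,300))])
cv2.imwrite('pics/both4.png',o[:,:,::-1])
E
```

```text
t 10.55 tcp [448.7   0.6 149.5] yawY 81.4 gap 85.4 F [ 0.4  0.9 -0.3]
px [ 65. 392.]  rect [ 550.5 -204.5] [18.7 93.2] 3.2 circ [ 546.7 -204.6]
px [232. 406.]  rect [584.3 -94.4] [108.8  68.4] 2.3 circ [584.  -88.2]
px [344. 393.]  rect [581.8  -1.5] [102.4  23.4] 0.3 circ [581.8  -3.8]
px [477. 351.]  rect [556.   98.3] [73.1 16.3] 18.0 circ [557.6  93.4]
px [165. 351.]  rect [ 522.7 -124.1] [16.3 73.1] 55.2 circ [ 525.4 -120.2]
px [586. 351.] edge rect [581.3 163.3] [121.5  98.8] 5.8 circ [585.7 171.8]
px [323. 218.]  rect [442.4   3.3] [46.4 53.8] 81.4 circ [443.6   2.9]
px [108. 218.]  rect [ 427.8 -133.1] [57.6 84.6] 67.2 circ [ 428.2 -128.7]
px [517. 152.]  rect [422.9 125.4] [77.2 53. ] 15.5 circ [420.9 123.9]
```

View pics/both4.png

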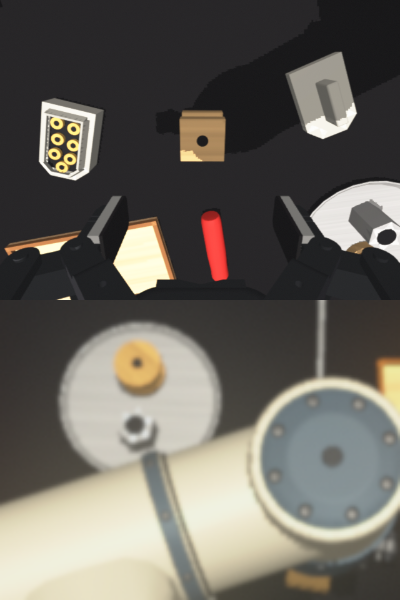

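Both parts stand in the dish: bobbin at (137,365) and nut at (137,430) in the crop. The square bobbin is in line with the fingers, with its bore at about (323,226) in the full wrist frame. The screwdriver handle is untouched. Picking the square bobbin.

>>> play_rows(
  steps=[-2, 2, -40, 0, 0, 0, 0, 0, 0, -50, 0, 0, 0, 0, 0, 0, -40, 0, 0, 0, 0, 0, 0, -10, 0, 0, 0, 0, 0, 0, 0, 0, 0, 0, 1],
)

```text
time_s: 11.28
tool_pos: [0.447, 0.003, 0.0094]
tool_rot: [0.074, 0.997, -0.0, -0.0]
contact_force: [-0.6, 0.0, 1.0]
finger_gap: 0.0699
gripper_force: 0.0
```

>>> play_rows(
  steps=[0, 0, 0, 0, 0, 0, 1, 0, 0, 0, 0, 0, 0, 1, 0, 0, 0, 0, 0, 0, 1, 0, 0, 0, 0, 0, 0, 1],
)

```text
time_s: 11.78
tool_pos: [0.4481, 0.0031, 0.0109]
tool_rot: [0.074, 0.997, 0.001, 0.002]
contact_force: [-0.4, 1.6, 8.3]
finger_gap: 0.0452
gripper_force: 61.9
```

>>> play_rows(
  steps=[0, 0, 45, 0, 0, 0, 1, 0, 0, 50, 0, 0, 0, 1, 44, -30, 0, 0, 0, 3, 1, 44, -30, 0, 0, 0, 3, 1, 44, -30, 0, 0, 0, 3, 1],
)

```text
time_s: 12.4
tool_pos: [0.5797, -0.0883, 0.105]
tool_rot: [-0.005, 1.0, 0.0, 0.001]
contact_force: [-0.4, 1.6, 0.9]
finger_gap: 0.045
gripper_force: 61.7
```

>>> play_rows(
  steps=[44, -31, 0, 0, 0, 3, 1, 0, 0, 0, 0, 0, 0, 1, 0, 0, 0, 0, 0, 0, 1],
)

```text
time_s: 12.78
tool_pos: [0.622, -0.1183, 0.104]
tool_rot: [-0.029, 1.0, 0.0, -0.0]
contact_force: [-0.1, 0.6, -0.4]
finger_gap: 0.0449
gripper_force: 61.7
```

```bash
python3 - <<'E'
from h import *
pose(); c=snap('wrist','w5.png')
E
```

```text
t 12.78 tcp [ 622.  -118.3  104. ] yawY 93.4 gap 44.9 F [-0.1  0.6 -0.4]
```

View pics/w5.png

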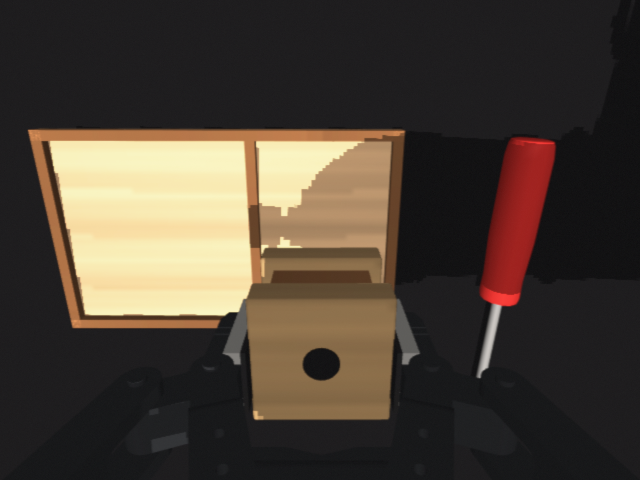

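The bobbin hangs over the smaller bay (columns 258–392). I'll refine the tray pose from its rim corners.

```bash
python3 - <<'E'
from h import *
c=load('w5.png'); print(np.round(ray(c,[[31,131],[404,131],[72,328],[252,144],[392,144],[258,144],[47,144]],.010)*1000,1))
E
```

```text
[[ 569.6 -285.5   10. ]
 [ 557.   -75.1   10. ]
 [ 697.5 -280.1   10. ]
 [ 569.4 -160.9   10. ]
 [ 564.6  -81.1   10. ]
 [ 569.2 -157.4   10. ]
 [ 576.4 -277.6   10. ]]
```

>>> play_rows(
  steps=[0, 1, -40, 0, 0, 0, 1, 0, 0, -35, 0, 0, 0, 1, 0, 0, -10, 0, 0, 0, 1, 0, 0, -3, 0, 0, 0, 1, 0, 0, 0, 0, 0, 0, 1],
)

```text
time_s: 13.45
tool_pos: [0.6233, -0.1172, 0.0179]
tool_rot: [-0.03, 1.0, -0.0, 0.001]
contact_force: [0.0, 0.7, 0.4]
finger_gap: 0.0453
gripper_force: 61.7
```

>>> play_rows(
  steps=[0, 0, 0, 0, 0, 0, 0, 0, 0, 0, 0, 0, 0, 0, 0, 0, 0, 0, 0, 0, 0, 0, 0, 0, 0, 0, 0, 0],
)

```text
time_s: 13.95
tool_pos: [0.6224, -0.1174, 0.0163]
tool_rot: [-0.03, 1.0, -0.0, 0.0]
contact_force: [-0.9, 0.8, -0.6]
finger_gap: 0.0854
gripper_force: 0.0
```

>>> play_rows(
  steps=[0, 0, 40, 0, 0, 0, 0, 0, 0, 50, 0, 0, -2.5, 0, -48, -8, 10, 0, 0, -6, 0, -48, -8, 10, 0, 0, -6, 0, -48, -8, 10, 0, 0, -6, 0],
)

```text
time_s: 14.58
tool_pos: [0.4769, -0.1416, 0.1365]
tool_rot: [0.15, 0.989, -0.0, 0.0]
contact_force: [0.3, -0.3, 0.3]
finger_gap: 0.0856
gripper_force: 0.0
```

>>> play_rows(
  steps=[-46, -7, 10, 0, 0, -6, 0, 0, 0, 0, 0, 0, 0, 0, 0, 0, 0, 0, 0, 0, 0],
)

```text
time_s: 14.95
tool_pos: [0.4328, -0.1484, 0.1465]
tool_rot: [0.2, 0.98, 0.0, 0.001]
contact_force: [-0.3, 0.5, -0.3]
finger_gap: 0.0849
gripper_force: 0.0
```

```bash
python3 - <<'E'
from h import *
pose(); c=snap('wrist','w6.png'); blobs(c,0.034); blobs(c,0.024)
E
```

```text
t 14.95 tcp [ 432.8 -148.4  146.5] yawY 67.0 gap 84.9 F [-0.3  0.5 -0.3]
px [ 33. 389.] edge rect [ 463.7 -408.3] [68.4 50.3] 84.1 circ [ 467.7 -411.4]
px [360. 412.]  rect [ 604.3 -184.4] [118.2 170.2] 3.3 circ [ 578.6 -185.3]
px [477. 351.]  rect [567.4 -79.4] [74.1 15.8] 3.6 circ [567.7 -84.5]
px [165. 352.]  rect [ 476.9 -292.5] [15.8 73.7] 40.5 circ [ 480.8 -289.2]
px [577. 340.]  rect [589.8 -11. ] [108.6  25.7] 0.5 circ [589.8  -9.7]
px [321. 212.]  rect [ 430.1 -146.5] [55.  84.2] 67.1 circ [ 428.1 -145.4]
px [92. 29.] edge rect [ 280.8 -221.5] [96.5 39.2] 67.0 circ [ 272.8 -218.1]
px [ 33. 389.] edge rect [ 467.9 -419.8] [71.1 52.3] 84.1 circ [ 472.1 -423. ]
px [360. 412.]  rect [ 614.  -187.1] [122.8 176.9] 3.3 circ [ 587.3 -188. ]
px [477. 351.]  rect [575.7 -78. ] [77.  16.4] 3.6 circ [576.  -83.2]
px [165. 352.]  rect [ 481.6 -299.4] [16.4 76.6] 40.5 circ [ 485.6 -296. ]
px [577. 340.]  rect [599.   -6.9] [112.8  26.7] 0.5 circ [599.   -5.6]
px [321. 212.]  rect [ 433.  -147.7] [57.1 87.5] 67.1 circ [ 431.  -146.5]
px [92. 29.] edge rect [ 277.9 -225.7] [100.3  40.8] 67.0 circ [ 269.6 -222.1]
```

View pics/w6.png

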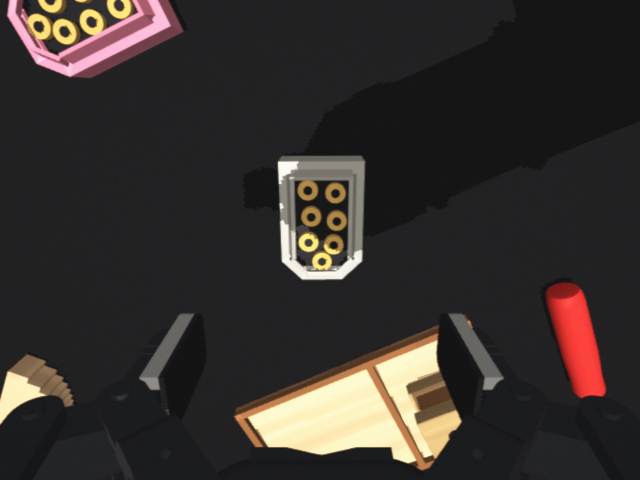

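Grey cassette at (321,215): outline 57 × 87 mm at shoulder height, which matches, aligned with the fingers, centre about (434.5,-148.4). Grasping low on its sides.

>>> play_rows(
  steps=[2, 0, -45, 0, 0, 0, 0, 0, 0, -50, 0, 0, 0, 0, 0, 0, -40, 0, 0, 0, 0, 0, 0, -13, 0, 0, 0, 0, 0, 0, 0, 0, 0, 0, 0.3],
)

```text
time_s: 15.62
tool_pos: [0.4348, -0.1483, -0.0021]
tool_rot: [0.2, 0.98, -0.0, -0.001]
contact_force: [-0.3, -0.1, -0.4]
finger_gap: 0.0698
gripper_force: 0.0
```

>>> play_rows(
  steps=[0, 0, 0, 0, 0, 0, 1, 0, 0, 0, 0, 0, 0, 1, 0, 0, 0, 0, 0, 0, 1, 0, 0, 0, 0, 0, 0, 1],
)

```text
time_s: 16.12
tool_pos: [0.436, -0.1484, -0.0002]
tool_rot: [0.2, 0.98, 0.0, 0.002]
contact_force: [-0.9, 2.8, 6.9]
finger_gap: 0.0547
gripper_force: 65.7
```

>>> play_rows(
  steps=[0, 0, 40, 0, 0, 0, 1, 0, 0, 40, 0, 0, 0, 1, 48, -18, 10, 0, 0, 6.6, 1, 49, -18, 0, 0, 0, 6.6, 1, 49, -18, 0, 0, 0, 6.6, 1],
)

```text
time_s: 16.75
tool_pos: [0.5815, -0.2027, 0.0885]
tool_rot: [0.027, 1.0, 0.0, 0.0]
contact_force: [0.7, 1.0, -2.4]
finger_gap: 0.0547
gripper_force: 65.0
```

>>> play_rows(
  steps=[48, -18, 0, 0, 0, 6.6, 1, 0, 0, 0, 0, 0, 0, 1, 0, 0, -40, 0, 0, 0, 1, 0, 0, -30, 0, 0, 0, 1, 0, 0, 0, 0, 0, 0, 1],
)

```text
time_s: 17.38
tool_pos: [0.6254, -0.2195, 0.0155]
tool_rot: [-0.029, 1.0, 0.001, -0.003]
contact_force: [1.1, -0.6, -2.1]
finger_gap: 0.0546
gripper_force: 64.9
```

>>> play_rows(
  steps=[0, 0, -10, 0, 0, 0, 1, 0, 0, -4, 0, 0, 0, 1, 0, 0, 0, 0, 0, 0, 1],
)

```text
time_s: 17.75
tool_pos: [0.6285, -0.2203, 0.0046]
tool_rot: [-0.029, 1.0, -0.0, 0.0]
contact_force: [1.0, 0.5, -3.1]
finger_gap: 0.0553
gripper_force: 65.0
```

>>> play_rows(
  steps=[0, 0, -1, 0, 0, 0, 1, 0, 0, 0, 0, 0, 0, 0, 0, 0, 0, 0, 0, 0, 0, 0, 0, 0, 0, 0, 0, 0, 0, 0, 0, 0, 0, 0, 0],
)

```text
time_s: 18.38
tool_pos: [0.6285, -0.2204, 0.0034]
tool_rot: [-0.029, 1.0, -0.0, 0.0]
contact_force: [0.1, 0.1, -0.4]
finger_gap: 0.0855
gripper_force: 0.0
```

>>> play_rows(
  steps=[0, 0, 40, 0, 0, 0, 0, 0, 0, 60, 0, 0, 0, 0, 0, 0, 40, 0, 0, 0, 0, 0, 0, 0, 0, 0, 0, 0, 0, 0, 0, 0, 0, 0, 0],
)

```text
time_s: 19.0
tool_pos: [0.628, -0.2201, 0.1426]
tool_rot: [-0.029, 1.0, 0.0, -0.0]
contact_force: [-0.5, -0.4, -0.0]
finger_gap: 0.0855
gripper_force: 0.0
```

```bash
python3 - <<'E'
from h import *
pose(); c=snap('wrist','w7.png')
p=c['pixels'].astype(int); sat=p.max(2)-p.min(2)
m=(p.max(2)>80)&(sat<0.25*p.max(2)); m[330:]=0
blobs(c,0.028,mask=m,amin=1500)
E
```

```text
t 19.0 tcp [ 628.  -220.1  142.6] yawY 93.3 gap 85.5 F [-0.5 -0.4 -0. ]
px [454. 276.]  rect [ 658. -123.] [22.  70.1] 3.3 circ [ 659.6 -122.8]
px [303. 210.]  rect [ 622.  -220.2] [105.5 103.9] 3.5 circ [ 622.2 -220.3]
```

View pics/w7.png

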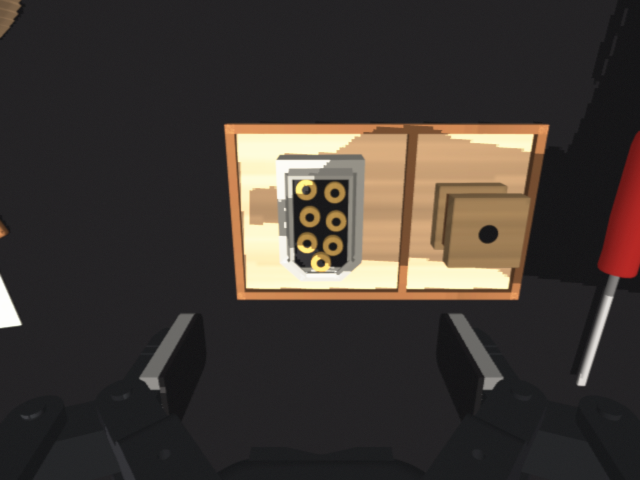

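Cassette at (321,217) in the larger bay with its chamfers toward +x, and the square bobbin at (485,230) in the smaller bay. Both look flat.

```bash
python3 - <<'E'
from h import *
c=load('w7.png'); print(np.round(ray(c,[[321,279.5],[281,240],[361.5,240]],.028)*1000,1)); print(np.round(ray(c,[[278,156],[363.5,156]],.004)*1000,1))
s=ctrl.observe();q=R.from_euler('z',3.4,degrees=True).apply([42,0,0]);print(q)
t=load('w3.png');w=load('w4.png')
for k,c in ((1,t),(2,w)):
    print(k); blobs(c,.013)
E
```

```text
[[ 668.  -217.6   28. ]
 [ 640.4 -246.1   28. ]
 [ 637.3 -192.2   28. ]]
[[ 588.2 -251.8    4. ]
 [ 584.8 -193.3    4. ]]
[41.92607277  2.49086769  0.        ]
1
px [245. 424.]  rect [583.1 223.7] [102.4 108.6] 13.6 circ [589.  229.8]
px [490. 347.]  rect [505.3 432.5] [84.7 45.2] 26.7 circ [508.  427.2]
px [165. 351.]  rect [510.7 162.4] [19.7 84.2] 63.9 circ [513.2 167.6]
px [121. 252.]  rect [429.7 142.9] [86.4 63. ] 15.1 circ [426.1 142.6]
px [325. 220.]  rect [399.4 295.5] [41.  55.9] 79.4 circ [399.  293.5]
2
px [ 65. 392.]  rect [ 573.5 -231.6] [ 21.1 104.9] 3.2 circ [ 569.2 -231.8]
px [232. 406.]  rect [ 611.6 -107.7] [122.3  76.9] 2.3 circ [ 611.2 -100.8]
px [344. 393.]  rect [608.7  -3.3] [115.2  26.3] 0.3 circ [608.7  -5.9]
px [477. 351.]  rect [579.7 109. ] [82.3 18.3] 18.0 circ [581.5 103.4]
px [165. 351.]  rect [ 542.2 -141.2] [18.3 82.2] 55.2 circ [ 545.2 -136.8]
px [586. 351.] edge rect [608.1 182. ] [136.6 111.1] 5.8 circ [613.1 191.6]
px [323. 218.]  rect [452.    2.1] [52.1 60.6] 81.4 circ [453.3   1.6]
px [108. 218.]  rect [ 435.5 -151.4] [64.8 95.1] 67.2 circ [ 436.  -146.3]
px [517. 152.]  rect [430.  139.4] [86.9 59.7] 15.5 circ [427.8 137.7]
```

>>> play_rows(
  steps=[-25, 45, 1, 0, 0, 1.5, 0, -25, 45, 0, 0, 0, 1.5, 0, -25, 45, 0, 0, 0, 1.5, 0, -25, 45, 0, 0, 0, 1.5, 0, -25, 45, 0, 0, 0, 1.5, 0],
)

```text
time_s: 19.68
tool_pos: [0.5017, 0.0058, 0.1429]
tool_rot: [-0.095, 0.996, -0.0, -0.001]
contact_force: [1.0, 1.1, -1.2]
finger_gap: 0.085
gripper_force: 0.0
```

>>> play_rows(
  steps=[-25, 45, 0, 0, 0, 1.5, 0, -24, 45, 0, 0, 0, 1.5, 0, -24, 45, 0, 0, 0, 1.5, 0, 0, 0, 0, 0, 0, 0, 0, 0, 0, 0, 0, 0, 0, 0],
)

```text
time_s: 20.3
tool_pos: [0.43, 0.1394, 0.1434]
tool_rot: [-0.134, 0.991, -0.001, -0.001]
contact_force: [0.4, -0.1, 0.5]
finger_gap: 0.0853
gripper_force: 0.0
```

```bash
python3 - <<'E'
from h import *
pose(); c=snap('wrist','w8.png'); blobs(c,.013)
E
```

```text
t 20.3 tcp [430.  139.4 143.4] yawY 105.4 gap 85.3 F [ 0.4 -0.1  0.5]
px [608. 382.] edge rect [502.3 399. ] [33.5 50.4] 29.6 circ [504.2 400. ]
px [325. 419.]  rect [595.5 188.5] [112.2 178.1] 14.3 circ [627.1 196.6]
px [ 91. 360.]  rect [595.5  -4.6] [90.8 28.7] 0.2 circ [595.6  -6.8]
px [476. 351.]  rect [501.7 286.7] [80.2 17.9] 42.2 circ [505.5 282.6]
px [165. 351.]  rect [567.6  48.9] [17.9 80.6] 78.9 circ [568.6  54.2]
px [  3. 353.] edge rect [611. -71.] [125.9   8. ] 1.1 circ [611. -71.]
px [323. 209.]  rect [430.  140.2] [85.3 57. ] 15.4 circ [427.2 139.4]
```

View pics/w8.png

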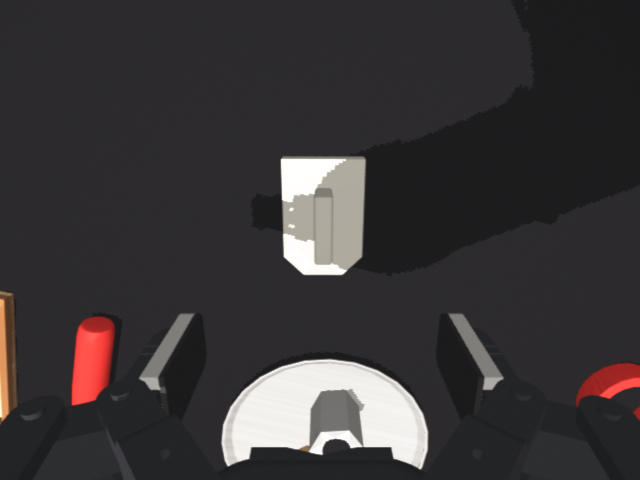

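Cover at (323,215), outline 85.3 × 57 mm (matches), centre about (430.5,140.3), yaw 15.4°, rib aligned with the fingers. Grasping the rib.

>>> play_rows(
  steps=[0.5, 1, -50, 0, 0, 0, 0.4, 0, 0, -45, 0, 0, 0, 0.4, 0, 0, -23, 0, 0, 0, 0.5, 0, 0, -7, 0, 0, 0, 0.6, 0, 0, 0, 0, 0, 0, 0.6],
)

```text
time_s: 20.98
tool_pos: [0.4314, 0.1401, 0.0193]
tool_rot: [-0.133, 0.991, -0.0, -0.0]
contact_force: [0.1, 0.2, 0.7]
finger_gap: 0.0345
gripper_force: 0.0
```

>>> play_rows(
  steps=[0, 0, 0, 0, 0, 0, 1, 0, 0, 0, 0, 0, 0, 1, 0, 0, 0, 0, 0, 0, 1, 0, 0, 0, 0, 0, 0, 1, 0, 0, 0, 0, 0, 0, 1],
)

```text
time_s: 21.6
tool_pos: [0.4319, 0.1411, 0.0204]
tool_rot: [-0.134, 0.991, 0.0, 0.001]
contact_force: [-1.0, -1.0, 5.8]
finger_gap: 0.0109
gripper_force: 60.5
```

```bash
python3 -c "
from h import *
pose()"
```

```text
t 21.6 tcp [431.9 141.1  20.4] yawY 105.4 gap 10.9 F [-1.  -1.   5.8]
```

>>> play_rows(
  steps=[0, 0, 40, 0, 0, 0, 1, 0, 0, 45, 0, 0, 0, 1, 24, -45, 0, 0, 0, -1.5, 1, 24, -45, 0, 0, 0, -1.5, 1, 25, -45, 0, 0, 0, -1.5, 1],
)

```text
time_s: 22.22
tool_pos: [0.5044, 0.0046, 0.1045]
tool_rot: [-0.094, 0.996, 0.0, 0.0]
contact_force: [0.8, 1.5, -0.5]
finger_gap: 0.0106
gripper_force: 59.5
```

>>> play_rows(
  steps=[25, -45, 0, 0, 0, -1.5, 1, 25, -45, 0, 0, 0, -1.5, 1, 25, -45, 0, 0, 0, -1.5, 1, 25, -45, 0, 0, 0, -1.5, 1, 24, -45, 0, 0, 0, -1.5, 1],
)

```text
time_s: 22.85
tool_pos: [0.6284, -0.2206, 0.104]
tool_rot: [-0.029, 1.0, 0.0, -0.0]
contact_force: [0.5, 1.0, -0.7]
finger_gap: 0.0103
gripper_force: 59.5
```

>>> play_rows(
  steps=[0, 0, -15, 0, 0, 0, 1, 0, 0, 0, 0, 0, 0, 1, 0, 0, 0, 0, 0, 0, 1],
)

```text
time_s: 23.22
tool_pos: [0.6277, -0.2184, 0.0896]
tool_rot: [-0.03, 1.0, -0.0, 0.0]
contact_force: [0.0, 0.3, -0.1]
finger_gap: 0.0106
gripper_force: 59.5
```

```bash
python3 - <<'E'
from h import *
pose(); c=snap('wrist','w9.png')
s=ctrl.observe()
z=s['tool_pos'][2]-.0204+.013
print(np.round(ray(c,[[100,100]],z),3))
p=c['pixels'].astype(int); m=(p.max(2)>110)&((p.max(2)-p.min(2))<0.2*p.max(2)); m[:,:200]=0;m[:,450:]=0
blobs(c,z,mask=m,amin=800)
E
```

```text
t 23.23 tcp [ 627.7 -218.4   89.6] yawY 93.4 gap 10.6 F [ 0.   0.3 -0.1]
[[ 0.552 -0.3    0.083]]
px [316. 283.]  rect [ 626.5 -223.4] [90.1 65.3] 3.4 circ [ 622.3 -225.4]
px [316. 186.]  rect [ 577.8 -223.2] [ 7.2 41.3] 3.5 circ [ 577.9 -223.1]
px [278. 160.]  rect [ 570.3 -236.9] [ 7.  46.7] 3.5 circ [ 569.4 -236.9]
```

View pics/w9.png

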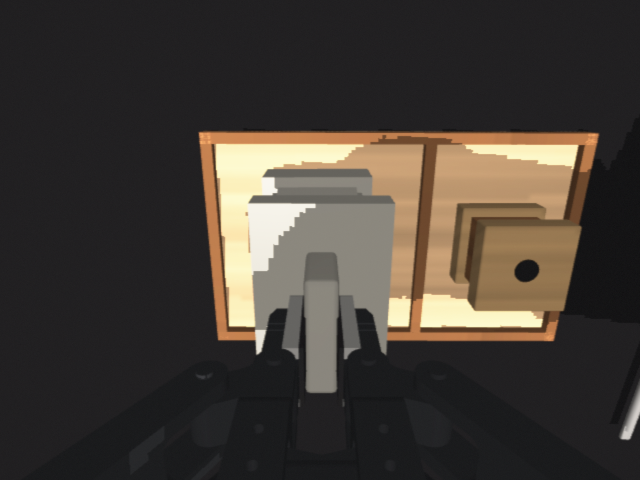

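The held cover (skirt edge at row 197, columns 250–393) sits above the cassette (base edge at row 170, columns 264–371). Comparing their rear edges by rays.

```bash
python3 - <<'E'
from h import *
c=load('w9.png'); g=c['pixels'].max(2)
print([int(v) for v in g[160:215:1,345]]); print([int(v) for v in g[178,255:380]][::1][:14],[int(v) for v in g[178,362:380]]); print([int(v) for v in g[201,242:256]],[int(v) for v in g[201,385:400]])
print(np.round(ray(c,[[250,197],[393,197]],.0692)*1000,1),np.round(ray(c,[[264,170.5],[371,170.5]],.004)*1000,1))
E
```

```text
[205, 204, 204, 203, 204, 204, 204, 203, 175, 112, 101, 100, 101, 101, 102, 101, 107, 129, 139, 140, 140, 140, 141, 141, 140, 140, 138, 124, 117, 117, 117, 117, 117, 116, 116, 105, 102, 101, 101, 102, 101, 102, 103, 115, 137, 139, 138, 139, 139, 139, 139, 139, 139, 139, 140]
[252, 253, 253, 252, 253, 252, 251, 249, 247, 247, 247, 247, 247, 247] [140, 139, 138, 139, 140, 139, 139, 139, 138, 142, 168, 189, 195, 195, 195, 195, 195, 194]
[253, 253, 253, 253, 253, 252, 234, 162, 111, 102, 101, 102, 102, 102] [101, 102, 101, 101, 102, 101, 101, 106, 141, 180, 197, 201, 202, 201, 201]
[[ 587.2 -250.1   69.2]
 [ 583.6 -191.4   69.2]] [[ 588.4 -252.9    4. ]
 [ 584.8 -192.8    4. ]]
```

Both estimates agree: shift about +0.7 mm in x and -1.9 mm in y. Lowering in stages.

>>> play_rows(
  steps=[0.7, -1.9, -10, 0, 0, 0, 1, 0, 0, -12, 0, 0, 0, 1, 0, 0, -6, 0, 0, 0, 1, 0, 0, -3, 0, 0, 0, 1, 0, 0, 0, 0, 0, 0, 1],
)

```text
time_s: 23.9
tool_pos: [0.6285, -0.2213, 0.058]
tool_rot: [-0.029, 1.0, -0.0, -0.0]
contact_force: [-0.5, 0.9, 0.1]
finger_gap: 0.0107
gripper_force: 59.5
```

>>> play_rows(
  steps=[0, 0, -3, 0, 0, 0, 1, 0, 0, -3, 0, 0, 0, 1, 0, 0, 0, 0, 0, 0, 1],
)

```text
time_s: 24.28
tool_pos: [0.6284, -0.2212, 0.0519]
tool_rot: [-0.029, 1.0, 0.0, -0.0]
contact_force: [-0.8, -0.2, -1.1]
finger_gap: 0.0104
gripper_force: 59.5
```

>>> play_rows(
  steps=[0, 0, -1.5, 0, 0, 0, 1, 0, 0, -1.5, 0, 0, 0, 1, 0, 0, 0, 0, 0, 0, 1],
)

```text
time_s: 24.65
tool_pos: [0.6287, -0.2213, 0.0498]
tool_rot: [-0.029, 1.0, -0.0, 0.0]
contact_force: [-2.1, 1.3, 2.6]
finger_gap: 0.0107
gripper_force: 60.0
```

```bash
python3 -c "
from h import *
pose()"
```

```text
t 24.65 tcp [ 628.7 -221.3   49.8] yawY 93.3 gap 10.7 F [-2.1  1.3  2.6]
```

It seated at the predicted height. Releasing, backing off and checking everything.

>>> play_rows(
  steps=[0, 0, 0, 0, 0, 0, 0.5, 0, 0, 0, 0, 0, 0, 0.5, 0, 0, 0, 0, 0, 0, 0.5, 0, 0, 15, 0, 0, 0, 0.5, 0, 0, 50, 0, 0, 0, 0],
)

```text
time_s: 25.28
tool_pos: [0.6268, -0.2208, 0.1126]
tool_rot: [-0.029, 1.0, 0.001, -0.003]
contact_force: [0.1, 0.2, 0.7]
finger_gap: 0.0598
gripper_force: 0.0
```

>>> play_rows(
  steps=[0, 0, 50, 0, 0, 0, 0, -50, -20, 0, 0, 0, 0, 0, -50, -20, 0, 0, 0, 0, 0, 0, 0, 0, 0, 0, 0, 0],
)

```text
time_s: 25.78
tool_pos: [0.5259, -0.2625, 0.1663]
tool_rot: [-0.028, 1.0, -0.0, 0.001]
contact_force: [0.9, 0.3, 0.7]
finger_gap: 0.0855
gripper_force: 0.0
```

```bash
python3 - <<'E'
from h import *
pose(); s=snap('side','s10.png'); w=snap('wrist','w10.png')
a=s['pixels'][165:350,125:310]; o=np.hstack([cv2.resize(a,(440,440),interpolation=2),cv2.resize(w['pixels'][120:480,140:500],(360,440))])
cv2.imwrite('pics/f10.png',o[:,:,::-1])
E
```

```text
t 25.77 tcp [ 525.9 -262.5  166.3] yawY 93.2 gap 85.5 F [0.9 0.3 0.7]
```

View pics/f10.png

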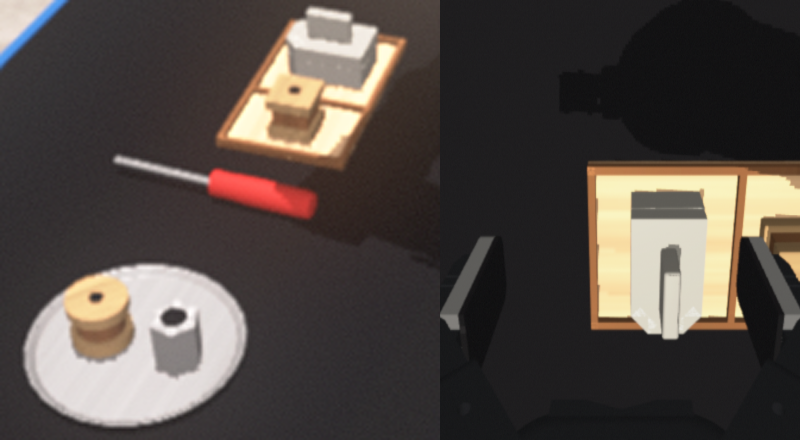

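All parts stand upright. Bobbin at (98,315) and nut at (175,335) are in the dish, and the bobbin at (293,105) is in the smaller bay. The cover sits flush on the cassette at (330,50) with an even seam, chamfers matching, and the screwdriver is undisturbed. Handing in.

```bash
python3 -c "
from h import *
print(ticket.close_job())"
```

```text
the job is handed in; nothing more can be done
None
```

Both kits are made up and the job is handed in, at about 26 s on the robot clock: round bobbin and hex nut in the dish, square bobbin in the smaller bay, and the cassette in the larger bay with its cover flush; the hand-in returned no verdict, so this rests on my last pictures.

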